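# Back the pellet press off by one turn

### The job

The pellet in the bench screw press is finished and the load is already off the die. With your fingertips, push the hand wheel round by its upright red handle, anticlockwise as seen from above, through exactly one full turn, so that the ram rises by one thread pitch and the handle stands again where it started. Only push the handle, never grip it; leave the die, bottle, vial and mortar where they stand, and take the hand clear at the end.

Things in the scene. Friction and masses are not known exactly. Their poses are not given: they have to be found in the camera images.
- wheel (a joint): angle of the hand wheel in rad, growing anticlockwise seen from above; the screw runs on over two more turns anticlockwise (clockwise it stops at -3.1), and 0 is no special mark: each start has another value, between -2.6 and 2.6. The wheel turns stiffly, needing about 3 to 5 N at the handle, and stays where it is left. It rises by 5 mm for each anticlockwise turn
- hub (a point): the centre of the hand wheel, on its upright axis, half-way up the rim, about 205 mm above the table. Aluminium wheel of 194 mm outer diameter; rim 18 mm thick, so its top lies 9 mm above this point; three spokes below that height; the hub's top is 13 mm above this point
- handle_mid (a point): the middle of the red upright handle that stands on the rim at the end of one spoke, 78 mm from the wheel's axis. The grip is round, up to 25 mm in diameter and 65 mm tall, its ends about 33 mm above and below this point; it revolves freely on its own pin
- press_mid (a point): the middle of the press's cream crosshead, 152 mm above the table under the wheel. The fixed press has a base of 160 x 240 mm and two upright steel columns; its highest fixed part is 182 mm above the table, all of it below the wheel
- ram_face (a point): the centre of the steel ram's lower face, under the crosshead, some 2 to 6 mm above the die at the start
- die_mid (a point): the middle of the loose steel pellet die, 62 mm in diameter and 52 mm tall, standing on the press's platen under the ram; not to be moved
- bottle_mid (a point): the middle of an amber bottle, 60 mm in diameter and 115 mm tall, standing beside the press; not to be moved
- vial_mid (a point): the middle of a small clear glass jar with a blue cap, 35 mm in diameter and 70 mm tall, beside the press; not to be moved
- mortar_mid (a point): the middle of a white mortar bowl, 70 mm in diameter and 34 mm tall, beside the press; not to be moved

How it is judged (in metres and radians):
On the way, in this order (a step that is already met when the one before it is completed fails the run):
1. the fingers push the handle round anticlockwise to the far side of the wheel, half a turn from its start (value of joint wheel above 0.3 rad and distance of handle_mid from where it was at the start of the episode above 0.145 m and contact force between the fingers and handle above 0.5 N).
2. the fingers push the handle on through the last quarter of the turn (value of joint wheel above 1.9 rad and distance of handle_mid from where it was at the start of the episode below 0.1 m and contact force between the fingers and handle above 0.5 N).
At the end, for the whole second after the job is handed in: The wheel has turned once anticlockwise and rests: its handle stands within 22 mm (about 15 degrees) of where it started, one turn on, and the ram has risen by 4 to 6 mm. The die is within 10 mm, the bottle, vial and mortar within 20 mm of where they stood (value of joint wheel between 3.4 and 9.2 rad and distance of handle_mid from where it was at the start of the episode below 0.022 m and distance of ram_face from where it was at the start of the episode between 0.004 and 0.006 m and velocity of joint wheel between -0.05 and 0.05 rad/s and distance of die_mid from where it was at the start of the episode below 0.01 m and distance of each of bottle_mid, vial_mid, mortar_mid from where it was at the start of the episode below 0.02 m); the robot touches nothing.
It fails at once if the handle is gripped or struck: more than 30 N between fingers and handle (contact force between the fingers and handle above 30 N).
It fails at once if the die is moved or lifted by more than 10 mm (distance of die_mid from where it was at the start of the episode above 0.01 m).
It fails at once if the bottle, vial or mortar is moved or lifted by more than 20 mm (distance of any of bottle_mid, vial_mid, mortar_mid from where it was at the start of the episode above 0.02 m).
It also fails if it takes over 54 s, if anything falls off the work surface, if the arm or the gripper's body presses on something with over 40 N, if the wrist force passes 120 N, or if a joint passes its speed limit or range.

### The arm

A 6-joint arm with a two-finger parallel gripper is mounted at the origin on the work surface. World frame = base frame: x ahead of the robot, y to its left, z up, the work surface at z = 0. Lengths are in m, angles in degrees, forces in N, time in s.
With the tool pointing down it reaches from about 0.35 to 0.875 m from the base axis. Payload 4.2 kg.
Tool frame: the origin (TCP) lies where the fingers leave the gripper's body, on its centre line; the fingertips stand 70 mm ahead of it and the grasp point (between the pads) lies 51 mm ahead of it; z points along the fingers, y is the direction in which the jaws open and shut (so a half turn about z gives the same grasp; the last joint's range is limited). The gripper opens to 87 mm and grips with 3 to 60 N. Pads are 19 mm wide; open, the fingers measure 117 mm over their backs; the gripper's body (75 mm by 190 mm) begins 51 mm behind the grasp point.
Start: joints at [-57.662, 22.042, 0.453, 0, -68.411, -14.817], TCP at [0.188, -0.596, 0.292] pointing down, gripper open.
Joint ranges: [-179.83, 179.83], [-69.29, 118.12], [-61.27, 80.66], [-181.25, 117.63], [-171.15, -9.14], [-177.46, 177.46]. Speed limits (degrees/s): [159.86, 159.86, 180, 180, 180, 180].

### API

Orientations are given as a 3x3 rotation matrix whose columns are the frame's x, y, z axes.
In Python, from station import sense, capture, camera_model, finish_job gives the robot as it stands.
- The arm moves only by the shell command python3 -m inch 'ROWS'. ROWS is JSON, a list of rows, each an object with "hand": the closure, from 0 (fully open) to 1 (shut); "slide": the shift along the world's x, y, z in cm, a list of three; "yaw": the turn about the world's z in rad. A call has 1 to 10 rows; each row is the pose to reach, as a shift and turn from the pose commanded when the call began; what a row does not reach only later rows make up. A row lasts 1/8 s, in which the tool goes at most 62.5 mm and 10.7 degrees, less where a joint would pass 70% of its speed; a pose out of reach is approached as far as the arm can. A call with a gripper value outside its range is refused whole. The fingers move at their own pace and stop on an object; the grip force is fixed at half the most. Time passes only in rows, so rows that repeat a pose let the fingers close. It gives the time, the measured TCP pose, the force and the opening at its end, in the units of the state.
- sense(): the state, without advancing time (a new reading comes with each control period).
- capture(name): name is "scene" or "side" or "wrist"; returns the picture (480x640x3 uint8, blue, green, red); there is no depth.
- camera_model(name): a dict with "mtx" (3x3 intrinsics, pixels), "xyz" and "orientation" of the camera in the world; the wrist camera has in their place "tool_from_camera" (4x4, takes a point from camera to tool coordinates, whose origin is the TCP and whose axes are the flange's). Camera axes: x right, y up, looking along -z (the intrinsics and any distortion apply to the point x, -y, -z); pixel columns grow to the right and rows downward; lengths in m; the calibration is good to about 2 mm. A picture is of the moment at which its call begins: read the wrist's pose just before it. camera_model takes no time and is no camera call.
- finish_job(): hands the job in, once; it reports no verdict.
The state is a dict: "time_s": time; "joints": joint angles; "joint_velocities": joint speeds; "effort": joint torques, N m; "tcp_pos": TCP position; "ee_rot": TCP orientation; "wrist_force": force on the tool from outside, world axes, zero at the start; "moment": the same for the moment, N m; "gripper_width": opening from 0.0 (shut) to 1.0 (fully open).
Only numpy, scipy, OpenCV 4.12 (cv2) and the standard library are available. Lean on these libraries where they do the work, as an engineer would, in place of code of your own. Each camera call takes 0.05 s, during which the arm holds its last target. There are 200 camera calls.

## Working session

There is one attempt and no reset: what is moved stays moved. The work goes in short steps, Python scripts to look and compute and a shell command to move; the robot and the scene stay as the last step left them, time stands still between calls to the robot, and variables do not carry over. Pictures are saved under pics/ and viewed, about 8 in all and at most 12, crops included, and the job is handed in when it is done.

```bash
ls; mkdir -p pics; python3 - <<'E'
from station import *
import cv2,numpy as np
s=sense();print(s)
ims=[capture(n) for n in("scene","side")]
for n,i in zip(("scene","side"),ims):
    cv2.imwrite(f"pics/{n}0.png",i);print(n,camera_model(n))
E
```

```text
pics
{'time_s': 0.0, 'joints': array([-5.76632478e+01,  2.20912237e+01,  3.78681244e-01, -2.86477964e-02,
       -6.84125060e+01, -1.48150895e+01]), 'joint_velocities': array([ 7.14875693e-02, -1.00922690e-02, -4.69559873e-02, -1.44914328e-05,
       -8.41602237e-02,  1.06609796e-01]), 'effort': array([-2.14196302e-04, -3.90666854e+01,  1.87398773e+01,  4.21966285e+00,
        1.09824733e-02, -1.86050761e-04]), 'tcp_pos': array([ 0.18803172, -0.5955595 ,  0.29114796]), 'ee_rot': array([[-9.53658669e-01, -3.00889586e-01, -7.74561519e-04],
       [-3.00890564e-01,  9.53656379e-01,  2.09269059e-03],
       [ 1.08996728e-04,  2.22877078e-03, -9.99997510e-01]]), 'wrist_force': array([ 0.04876587,  0.46262108, -0.35179834]), 'moment': array([-0.04334698,  0.05733648, -0.00235745]), 'gripper_width': 1.0006879309262529}
scene {'mtx': array([[472.25802965,   0.        , 314.03682796],
       [  0.        , 472.25802965, 237.39599511],
       [  0.        ,   0.        ,   1.        ]]), 'xyz': array([1.00593361, 0.60722174, 0.82040624]), 'orientation': array([[-7.56815147e-01, -4.48245243e-01,  4.75717391e-01],
       [ 6.53628940e-01, -5.19235237e-01,  5.50603285e-01],
       [ 2.03929001e-04,  7.27647560e-01,  6.85951155e-01]])}
side {'mtx': array([[516.69181735,   0.        , 318.766561  ],
       [  0.        , 516.69181735, 242.90116907],
       [  0.        ,   0.        ,   1.        ]]), 'xyz': array([0.27791987, 0.68086927, 0.8112167 ]), 'orientation': array([[-0.91051756,  0.26884885, -0.31413066],
       [-0.41328871, -0.6143023 ,  0.67217939],
       [-0.01225653,  0.74185779,  0.67044522]])}
```

View pics/scene0.png

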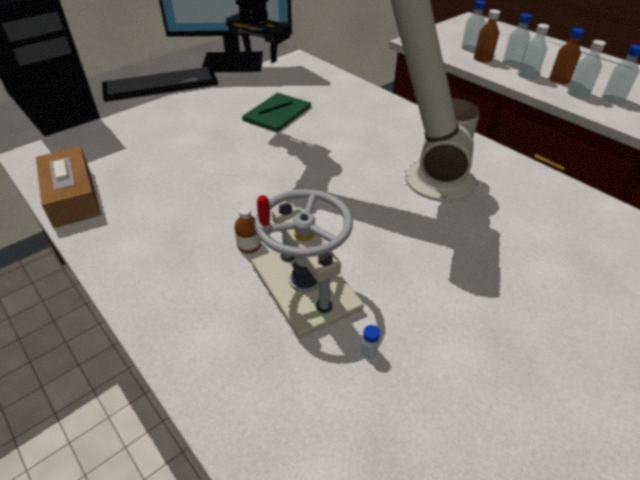

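View pics/side0.png

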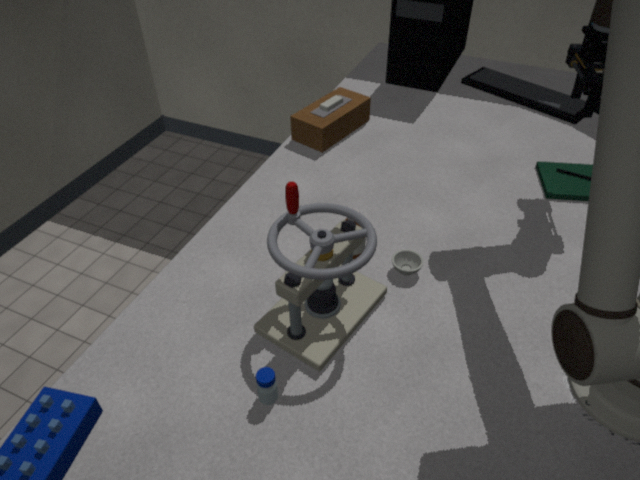

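The scene view shows the hub at about (304,219), the red handle at (263,210), the bottle at (247,233) and the vial cap at (371,332). In the side view the handle is at (292,197), the hub at (322,237) and the mortar at (407,263). Everything loose stands lower than the wheel. Next I triangulate.

```bash
cat > h.py <<'E'
from station import *
import cv2,numpy as np
def ray(n,uv):
    c=camera_model(n);d=np.linalg.inv(c["mtx"])@[*uv,1.];return c["xyz"],c["orientation"]@(d*[1,-1,-1])
def plane(n,uv,z):
    o,d=ray(n,uv);return o+d*(z-o[2])/d[2]
def tri(a,b):
    A=0;B=0
    for n,uv in(("scene",a),("side",b)):
        o,d=ray(n,uv);d=d/np.linalg.norm(d);P=np.eye(3)-np.outer(d,d);A=A+P;B=B+P@o
    return np.linalg.solve(A,B)
def red(im):
    h=cv2.cvtColor(im,cv2.COLOR_BGR2HSV);m=cv2.inRange(h,(0,170,60),(5,255,255))|cv2.inRange(h,(174,170,60),(180,255,255))
    m[:100]=0;m[:,450:]=0
    n,l,s,c=cv2.connectedComponentsWithStats(m)
    if n<2:return None
    k=1+np.argmax(s[1:,4]);x,y,w,hh,a=s[k];return c[k],(x,y,w,hh,a)
HUB=None
def handle(z=None):
    r={n:red(capture(n)) for n in("scene","side")}
    return r
E
python3 - <<'E'
from h import *
a=red(cv2.imread("pics/scene0.png"));b=red(cv2.imread("pics/side0.png"));print(a,b)
H=tri(a[0],b[0]);print("handle",H)
h=tri((304,221),(322,237));print("hub",h,plane("scene",(304.5,222),.205),plane("side",(322,240),.205))
# rim outer ellipse by bounds, mid plane
for n,im,uv in(("scene","pics/scene0.png",(304,222)),("side","pics/side0.png",(322,240))):
    print(n,[np.round(plane(n,p,.205),3) for p in ([(256,222),(352,222)] if n=="scene" else [(267,240),(377,240)])])
d=H-h;print(np.hypot(d[0],d[1]),np.degrees(np.arctan2(d[1],d[0])))
E
```

```text
(array([263.28225806, 209.53225806]), (np.int32(258), np.int32(196), np.int32(11), np.int32(29), np.int32(248))) (array([289.98255814, 193.95930233]), (np.int32(286), np.int32(182), np.int32(11), np.int32(31), np.int32(172)))
handle [0.63649833 0.03362099 0.25859424]
hub [0.56213156 0.06143933 0.20571674] [0.56447731 0.06755549 0.205     ] [0.55988931 0.06386431 0.205     ]
scene [array([0.637, 0.005, 0.205]), array([0.494, 0.129, 0.205])]
side [array([0.649, 0.103, 0.205]), array([0.471, 0.025, 0.205])]
0.07939946967928126 -20.509288748687343
```

```bash
python3 -m inch '[{"hand":0.8,"slide":[2.6,3.5,0.4],"yaw":0.08},{"hand":0.8,"slide":[5.2,7,0.8],"yaw":0.16},{"hand":0.8,"slide":[8,10.5,1.2],"yaw":0.24},{"hand":0.8,"slide":[10.5,14,1.6],"yaw":0.32},{"hand":0.8,"slide":[13.5,18,1.6],"yaw":0.4},{"hand":0.8,"slide":[16.5,22,1.6],"yaw":0.48},{"hand":0.8,"slide":[19.5,26,1.6],"yaw":0.56},{"hand":0.8,"slide":[22.5,30,1.6],"yaw":0.64},{"hand":0.8,"slide":[25.5,34,1.6],"yaw":0.72},{"hand":0.8,"slide":[28,37.5,1.6],"yaw":0.8}]' && python3 -m inch '[{"hand":0.82,"slide":[3,4,0],"yaw":0.05},{"hand":0.82,"slide":[6,8,0],"yaw":0.1},{"hand":0.82,"slide":[9,12,0],"yaw":0.1},{"hand":0.82,"slide":[11.5,15.5,0],"yaw":0.1},{"hand":0.82,"slide":[13.5,18,0],"yaw":0.1},{"hand":0.82,"slide":[14.4,19.1,0],"yaw":0.1},{"hand":0.82,"slide":[14.4,19.1,0],"yaw":0.1},{"hand":0.82,"slide":[14.4,19.1,0],"yaw":0.1}]'; python3 - <<'E'
from h import *
s=sense();print(s["joints"],s["ee_rot"],s["wrist_force"],s["gripper_width"])
ims={n:capture(n) for n in("scene","side")}
for n in ims: print(n,red(ims[n]))
cv2.imwrite("pics/pre.png",np.hstack([cv2.resize(ims["scene"][130:330,180:430],(400,320)),cv2.resize(ims["side"][110:310,200:450],(400,320))]))
E
```

```text
time_s: 1.35
tcp_pos: [0.4689, -0.2193, 0.3079]
ee_rot: [[-0.445, -0.895, -0.001], [-0.895, 0.445, 0.0], [-0.0, 0.001, -1.0]]
wrist_force: [0.3, -0.8, 0.3]
gripper_width: 0.202
time_s: 2.35
tcp_pos: [0.6115, -0.0308, 0.3082]
ee_rot: [[-0.358, -0.934, -0.001], [-0.934, 0.358, -0.0], [0.0, 0.001, -1.0]]
wrist_force: [-0.1, 0.4, -0.1]
gripper_width: 0.178
[ 1.22412254e+01  2.02334956e+01  3.12414379e-02 -2.95022477e-03
 -6.98367382e+01 -3.32060895e+01] [[-3.57811853e-01 -9.33793458e-01 -6.75319164e-04]
 [-9.33793643e-01  3.57811994e-01 -9.70578640e-05]
 [ 3.32269295e-04  5.95880288e-04 -9.99999767e-01]] [-0.12841479  0.42373442 -0.10302257] 0.17843526801483478
scene (array([263.21484375, 209.9765625 ]), (np.int32(258), np.int32(195), np.int32(11), np.int32(30), np.int32(256)))
side (array([290.30102041, 195.29591837]), (np.int32(286), np.int32(183), np.int32(10), np.int32(30), np.int32(196)))
```

View pics/pre.png

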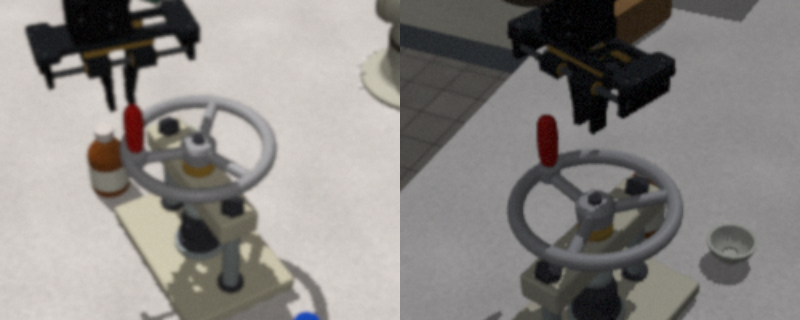

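The crops show the hand upright behind the handle: scene handle (135,128) and fingers (120,90), side handle (547,140) and fingers (590,110). The fingers are a few cm short of the handle, with a clear path. They form a notch that nests the handle.

```bash
cat > plan.py <<'E'
import sys,json,numpy as np
# plan.py x y z yaw(deg) flip d "theta list": prints slide/yaw from commanded pose; pushes with notch d mm behind handle
x,y,z,w,flip,d=map(float,sys.argv[1:7]);hub=np.array([.563,.062])
for t in map(float,sys.argv[7].split(",")):
    a=np.radians(t);er=np.array([np.cos(a),np.sin(a)]);et=np.array([-er[1],er[0]])
    p=hub+.078*er-d/1000*et;zz=.308+.005*(t+20.5)/360
    print(int(t),np.round(np.r_[(p-[x,y]),zz-z]*100,1).tolist(),round(np.radians(t+90-flip-w),2))
E
python3 plan.py .612 -.030 .308 -110.9 180 22 -20.5; python3 plan.py .612 -.030 .308 -110.9 180 18 -20,-17,-14,-10,-6
```

```text
-20 [1.6, 4.4, 0.0] 0.01
-20 [1.8, 4.8, 0.0] 0.02
-17 [2.0, 5.2, 0.0] 0.07
-14 [2.2, 5.6, 0.0] 0.12
-10 [2.5, 6.1, 0.0] 0.19
-6 [2.7, 6.6, 0.0] 0.26
```

```bash
python3 -m inch '[{"hand":0.82,"slide":[0.4,1.2,0],"yaw":0},{"hand":0.82,"slide":[0.8,2.4,0],"yaw":0.01},{"hand":0.82,"slide":[1.2,3.4,0],"yaw":0.01},{"hand":0.82,"slide":[1.4,3.9,0],"yaw":0.01},{"hand":0.82,"slide":[1.6,4.4,0],"yaw":0.01},{"hand":0.82,"slide":[1.8,4.8,0],"yaw":0.02},{"hand":0.82,"slide":[2,5.2,0],"yaw":0.07},{"hand":0.82,"slide":[2.2,5.6,0],"yaw":0.12},{"hand":0.82,"slide":[2.5,6.1,0],"yaw":0.19},{"hand":0.82,"slide":[2.7,6.6,0],"yaw":0.26}]'
python3 - <<'E'
from h import *
for n in("scene","side"):
    i=capture(n);cv2.imwrite(f"pics/{n}1.png",i);print(n,red(i))
E
python3 plan.py .639 .036 .308 -96 180 18 -1,4,9,14,19,24,29,34,39,44
```

```text
time_s: 3.7
tcp_pos: [0.6392, 0.0352, 0.3084]
ee_rot: [[-0.103, -0.995, -0.001], [-0.995, 0.103, -0.001], [0.001, 0.0, -1.0]]
wrist_force: [1.2, -3.6, -0.1]
gripper_width: 0.182
scene (array([267.42760943, 216.1043771 ]), (np.int32(261), np.int32(202), np.int32(13), np.int32(30), np.int32(297)))
side (array([281.39393939, 201.77922078]), (np.int32(277), np.int32(188), np.int32(11), np.int32(32), np.int32(231)))
-1 [0.2, 0.7, 0.0] 0.09
4 [0.3, 1.3, 0.0] 0.17
9 [0.4, 2.0, 0.0] 0.26
14 [0.4, 2.7, 0.0] 0.35
19 [0.4, 3.4, 0.1] 0.44
24 [0.3, 4.1, 0.1] 0.52
29 [0.1, 4.8, 0.1] 0.61
34 [-0.1, 5.5, 0.1] 0.7
39 [-0.4, 6.1, 0.1] 0.79
44 [-0.7, 6.7, 0.1] 0.87
```

Contact is gentle (about 4 N) and the handle is moving.

```bash
python3 -m inch '[{"hand":0.82,"slide":[0.2,0.7,0],"yaw":0.09},{"hand":0.82,"slide":[0.3,1.3,0],"yaw":0.17},{"hand":0.82,"slide":[0.4,2,0],"yaw":0.26},{"hand":0.82,"slide":[0.4,2.7,0],"yaw":0.35},{"hand":0.82,"slide":[0.4,3.4,0.1],"yaw":0.44},{"hand":0.82,"slide":[0.3,4.1,0.1],"yaw":0.52},{"hand":0.82,"slide":[0.1,4.8,0.1],"yaw":0.61},{"hand":0.82,"slide":[-0.1,5.5,0.1],"yaw":0.7},{"hand":0.82,"slide":[-0.4,6.1,0.1],"yaw":0.79},{"hand":0.82,"slide":[-0.7,6.7,0.1],"yaw":0.87}]'
python3 - <<'E'
from h import *
r=[red(capture(n)) for n in("scene","side")];H=tri(r[0][0],r[1][0]);d=H-[.563,.062,0];print(H,np.hypot(*d[:2]),np.degrees(np.arctan2(d[1],d[0])),r)
E
python3 plan.py .632 .103 .309 -46.1 180 18 50,56,62,68,74,80,86,92,98,104
```

```text
time_s: 5.05
tcp_pos: [0.6324, 0.1026, 0.3091]
ee_rot: [[0.693, -0.721, 0.001], [-0.721, -0.693, -0.001], [0.001, 0.0, -1.0]]
wrist_force: [1.5, -3.2, -0.8]
gripper_width: 0.177
[0.62683269 0.11725901 0.24221989] 0.08442849503645979 40.88224802789879 [(array([297.96, 241.48]), (np.int32(295), np.int32(240), np.int32(8), np.int32(4), np.int32(25))), (array([275.38016529, 225.78512397]), (np.int32(270), np.int32(212), np.int32(12), np.int32(32), np.int32(242)))]
50 [-0.5, 0.7, -0.0] 0.11
56 [-1.0, 1.4, 0.0] 0.21
62 [-1.6, 1.9, 0.0] 0.32
68 [-2.3, 2.5, 0.0] 0.42
74 [-3.0, 2.9, 0.0] 0.53
80 [-3.8, 3.3, 0.0] 0.63
86 [-4.6, 3.6, 0.0] 0.73
92 [-5.4, 3.8, 0.1] 0.84
98 [-6.2, 3.9, 0.1] 0.94
104 [-7.0, 3.9, 0.1] 1.05
```

```bash
python3 -m inch '[{"hand":0.82,"slide":[-0.5,0.7,0],"yaw":0.11},{"hand":0.82,"slide":[-1,1.4,0],"yaw":0.21},{"hand":0.82,"slide":[-1.6,1.9,0],"yaw":0.32},{"hand":0.82,"slide":[-2.3,2.5,0],"yaw":0.42},{"hand":0.82,"slide":[-3,2.9,0],"yaw":0.53},{"hand":0.82,"slide":[-3.8,3.3,0],"yaw":0.63},{"hand":0.82,"slide":[-4.6,3.6,0],"yaw":0.73},{"hand":0.82,"slide":[-5.4,3.8,0.1],"yaw":0.84},{"hand":0.82,"slide":[-6.2,3.9,0.1],"yaw":0.94},{"hand":0.82,"slide":[-7,3.9,0.1],"yaw":1.05}]'
python3 plan.py .562 .142 .310 14.1 180 18 110,116,122,128,134,140,146,152,158,164
```

```text
time_s: 6.4
tcp_pos: [0.5629, 0.1421, 0.31]
ee_rot: [[0.97, 0.243, 0.002], [0.243, -0.97, 0.001], [0.003, -0.0, -1.0]]
wrist_force: [4.0, -0.8, -3.1]
gripper_width: 0.181
110 [-0.9, -0.1, -0.0] 0.1
116 [-1.7, -0.2, -0.0] 0.21
122 [-2.5, -0.4, -0.0] 0.31
128 [-3.3, -0.7, 0.0] 0.42
134 [-4.0, -1.1, 0.0] 0.52
140 [-4.7, -1.6, 0.0] 0.63
146 [-5.4, -2.1, 0.0] 0.73
152 [-5.9, -2.7, 0.0] 0.84
158 [-6.5, -3.4, 0.0] 0.94
164 [-6.9, -4.1, 0.1] 1.05
```

```bash
python3 -m inch '[{"hand":0.82,"slide":[-0.9,-0.1,0],"yaw":0.1},{"hand":0.82,"slide":[-1.7,-0.2,0],"yaw":0.21},{"hand":0.82,"slide":[-2.5,-0.4,0],"yaw":0.31},{"hand":0.82,"slide":[-3.3,-0.7,0],"yaw":0.42},{"hand":0.82,"slide":[-4,-1.1,0],"yaw":0.52},{"hand":0.82,"slide":[-4.7,-1.6,0],"yaw":0.63},{"hand":0.82,"slide":[-5.4,-2.1,0],"yaw":0.73},{"hand":0.82,"slide":[-5.9,-2.7,0],"yaw":0.84},{"hand":0.82,"slide":[-6.5,-3.4,0],"yaw":0.94},{"hand":0.82,"slide":[-6.9,-4.1,0.1],"yaw":1.05}]'
python3 - <<'E'
from h import *
s=sense();print(s["joints"])
ims={n:capture(n) for n in("scene","side")}
for n in ims: print(n,red(ims[n]))
cv2.imwrite("pics/half.png",np.hstack([cv2.resize(ims["scene"][130:330,180:430],(400,320)),cv2.resize(ims["side"][110:310,200:450],(400,320))]))
E
python3 plan.py .493 .101 .311 74.3 180 18 168,172,176,180,184
```

```text
time_s: 7.65
tcp_pos: [0.4939, 0.1024, 0.3113]
ee_rot: [[0.272, 0.962, 0.003], [0.962, -0.272, 0.004], [0.005, 0.002, -1.0]]
wrist_force: [2.8, 3.5, -3.4]
gripper_width: 0.181
[ 3.01216803e+01  9.30866818e+00 -1.44115429e+01 -1.27233429e-01
 -6.59862342e+01  1.34171127e+02]
scene (array([344.84848485, 191.57575758]), (np.int32(344), np.int32(185), np.int32(3), np.int32(15), np.int32(33)))
side None
168 [-0.3, -0.5, -0.0] 0.06
172 [-0.5, -1.0, -0.0] 0.13
176 [-0.7, -1.6, -0.0] 0.2
180 [-0.8, -2.1, -0.0] 0.27
184 [-0.9, -2.6, -0.0] 0.34
```

View pics/half.png

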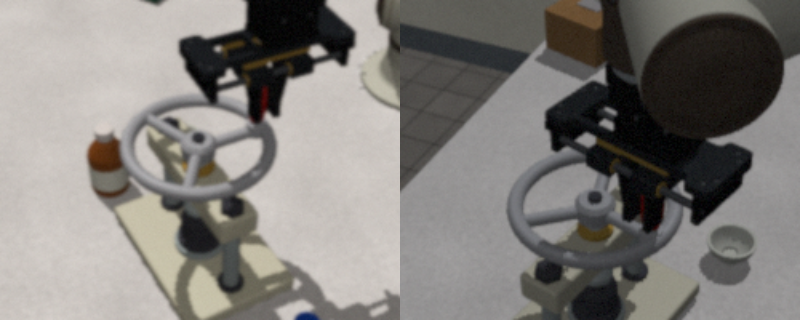

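The wheel is well past half way: the red handle shows nested between the fingers at scene (263,100) and side (640,212). The last joint has about 40° left, so I push 20° further, back off, turn the hand half a turn and re-engage.

```bash
python3 -m inch '[{"hand":0.82,"slide":[-0.3,-0.5,0],"yaw":0.06},{"hand":0.82,"slide":[-0.5,-1,0],"yaw":0.13},{"hand":0.82,"slide":[-0.7,-1.6,0],"yaw":0.2},{"hand":0.82,"slide":[-0.8,-2.1,0],"yaw":0.27},{"hand":0.82,"slide":[-0.9,-2.6,0],"yaw":0.34},{"hand":0.82,"slide":[-0.9,-2.6,0],"yaw":0.34}]'
python3 plan.py .484 .075 .311 93.8 180 60 184
```

```text
time_s: 8.5
tcp_pos: [0.4844, 0.0755, 0.3116]
ee_rot: [[-0.06, 0.998, 0.001], [0.998, 0.06, 0.001], [0.001, 0.001, -1.0]]
wrist_force: [0.2, 3.0, 0.5]
gripper_width: 0.178
184 [-0.3, 4.1, -0.0] 0.0
```

```bash
python3 -m inch '[{"hand":0.82,"slide":[-0.1,1.5,0],"yaw":0},{"hand":0.82,"slide":[-0.2,3,0],"yaw":0},{"hand":0.82,"slide":[-0.3,5,0],"yaw":0},{"hand":0.82,"slide":[-0.3,5,0],"yaw":-0.18},{"hand":0.82,"slide":[-0.3,5,0],"yaw":-0.36},{"hand":0.82,"slide":[-0.3,5,0],"yaw":-0.54},{"hand":0.82,"slide":[-0.3,5,0],"yaw":-0.72},{"hand":0.82,"slide":[-0.3,5,0],"yaw":-0.9},{"hand":0.82,"slide":[-0.3,5,0],"yaw":-1.08},{"hand":0.82,"slide":[-0.3,5,0],"yaw":-1.26}]' && python3 -m inch '[{"hand":0.82,"slide":[0,0,0],"yaw":-0.18},{"hand":0.82,"slide":[0,0,0],"yaw":-0.36},{"hand":0.82,"slide":[0,0,0],"yaw":-0.54},{"hand":0.82,"slide":[0,0,0],"yaw":-0.72},{"hand":0.82,"slide":[0,0,0],"yaw":-0.9},{"hand":0.82,"slide":[0,0,0],"yaw":-1.08},{"hand":0.82,"slide":[0,0,0],"yaw":-1.26},{"hand":0.82,"slide":[0,0,0],"yaw":-1.44},{"hand":0.82,"slide":[0,0,0],"yaw":-1.62},{"hand":0.82,"slide":[0,0,0],"yaw":-1.8}]'
python3 - <<'E'
from h import *
s=sense();print(s["joints"],np.degrees(np.arctan2(s["ee_rot"][1,0],s["ee_rot"][0,0])))
ims={n:capture(n) for n in("scene","side")}
r=[red(i) for i in ims.values()];print(r)
if all(r):
    H=tri(r[0][0],r[1][0]);d=H-[.563,.062,0];print(H,np.hypot(*d[:2]),np.degrees(np.arctan2(d[1],d[0])))
cv2.imwrite("pics/re.png",np.hstack([cv2.resize(ims["scene"][130:330,180:430],(400,320)),cv2.resize(ims["side"][110:310,200:450],(400,320))]))
E
python3 plan.py .481 .125 .311 -81.5 360 22 184;python3 plan.py .481 .125 .311 -81.5 360 18 184,188,192,197,202
```

```text
time_s: 9.75
tcp_pos: [0.481, 0.1262, 0.3111]
ee_rot: [[0.933, 0.36, -0.0], [0.36, -0.933, -0.0], [-0.0, 0.0, -1.0]]
wrist_force: [0.5, 0.6, 0.0]
gripper_width: 0.178
time_s: 11.0
tcp_pos: [0.4811, 0.1262, 0.3111]
ee_rot: [[0.139, -0.99, -0.0], [-0.99, -0.139, -0.0], [0.0, 0.0, -1.0]]
wrist_force: [0.3, 0.2, 0.4]
gripper_width: 0.178
[ 3.34427838e+01  8.70892134e+00 -1.52245875e+01  2.08432361e-03
 -6.60946618e+01 -2.54537632e+01] -82.01013136412621
[None, None]
184 [0.3, -4.6, -0.0] -0.08
184 [0.3, -5.0, -0.0] -0.08
188 [0.2, -5.6, -0.0] -0.01
192 [0.2, -6.2, -0.0] 0.06
197 [0.2, -6.9, 0.0] 0.15
202 [0.3, -7.6, 0.0] 0.24
```

View pics/re.png

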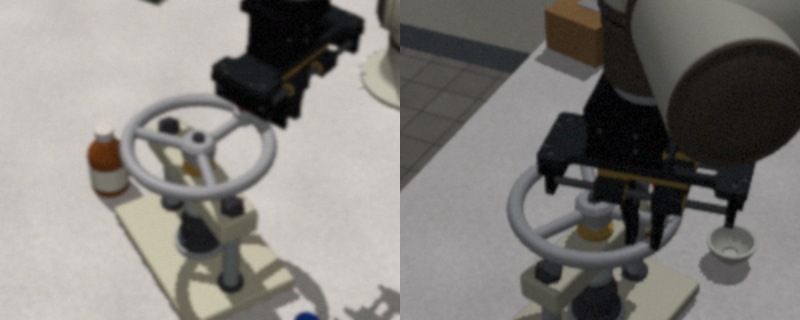

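The handle is hidden behind the hand, but its spoke ends at about (240,112) in the scene crop. That is as left, on the robot's side, so I re-engage slowly.

```bash
python3 -m inch '[{"hand":0.82,"slide":[0.1,-1.2,0],"yaw":-0.04},{"hand":0.82,"slide":[0.2,-2.4,0],"yaw":-0.08},{"hand":0.82,"slide":[0.3,-3.4,0],"yaw":-0.08},{"hand":0.82,"slide":[0.3,-4,0],"yaw":-0.08},{"hand":0.82,"slide":[0.3,-4.5,0],"yaw":-0.08},{"hand":0.82,"slide":[0.3,-5,0],"yaw":-0.07},{"hand":0.82,"slide":[0.2,-5.6,0],"yaw":0},{"hand":0.82,"slide":[0.2,-6.2,0],"yaw":0.07},{"hand":0.82,"slide":[0.2,-6.9,0],"yaw":0.15},{"hand":0.82,"slide":[0.3,-7.6,0],"yaw":0.24}]'
python3 plan.py .484 .049 .311 -68 360 18 208,214,220,226,232,238,244,250,256,262
```

```text
time_s: 12.35
tcp_pos: [0.4841, 0.0496, 0.3115]
ee_rot: [[0.379, -0.925, 0.0], [-0.925, -0.379, 0.002], [-0.002, -0.001, -1.0]]
wrist_force: [-1.6, 2.6, 1.7]
gripper_width: 0.181
208 [0.2, -0.8, 0.0] 0.1
214 [0.4, -1.6, 0.0] 0.21
220 [0.8, -2.3, 0.0] 0.31
226 [1.2, -3.1, 0.0] 0.42
232 [1.7, -3.7, 0.1] 0.52
238 [2.2, -4.4, 0.1] 0.63
244 [2.9, -4.9, 0.1] 0.73
250 [3.5, -5.4, 0.1] 0.84
256 [4.3, -5.8, 0.1] 0.94
262 [5.0, -6.2, 0.1] 1.05
```

```bash
python3 -m inch '[{"hand":0.82,"slide":[0.2,-0.8,0],"yaw":0.1},{"hand":0.82,"slide":[0.4,-1.6,0],"yaw":0.21},{"hand":0.82,"slide":[0.8,-2.3,0],"yaw":0.31},{"hand":0.82,"slide":[1.2,-3.1,0],"yaw":0.42},{"hand":0.82,"slide":[1.7,-3.7,0.1],"yaw":0.52},{"hand":0.82,"slide":[2.2,-4.4,0.1],"yaw":0.63},{"hand":0.82,"slide":[2.9,-4.9,0.1],"yaw":0.73},{"hand":0.82,"slide":[3.5,-5.4,0.1],"yaw":0.84},{"hand":0.82,"slide":[4.3,-5.8,0.1],"yaw":0.94},{"hand":0.82,"slide":[5,-6.2,0.1],"yaw":1.05}]'
python3 plan.py .534 -.013 .312 -8 360 18 268,274,280,286,292,298,304,310,316,321
```

```text
time_s: 13.6
tcp_pos: [0.533, -0.0135, 0.3121]
ee_rot: [[0.991, -0.131, -0.004], [-0.131, -0.991, -0.001], [-0.004, 0.001, -1.0]]
wrist_force: [-4.3, 0.4, 2.0]
gripper_width: 0.177
268 [0.8, -0.2, 0.0] 0.1
274 [1.6, -0.4, 0.0] 0.21
280 [2.5, -0.5, 0.0] 0.31
286 [3.3, -0.5, 0.0] 0.42
292 [4.2, -0.4, 0.0] 0.52
298 [5.0, -0.2, 0.0] 0.63
304 [5.8, 0.0, 0.1] 0.73
310 [6.5, 0.4, 0.1] 0.84
316 [7.3, 0.8, 0.1] 0.94
321 [7.8, 1.2, 0.1] 1.03
```

```bash
python3 -m inch '[{"hand":0.82,"slide":[0.8,-0.2,0],"yaw":0.1},{"hand":0.82,"slide":[1.6,-0.4,0],"yaw":0.21},{"hand":0.82,"slide":[2.5,-0.5,0],"yaw":0.31},{"hand":0.82,"slide":[3.3,-0.5,0],"yaw":0.42},{"hand":0.82,"slide":[4.2,-0.4,0],"yaw":0.52},{"hand":0.82,"slide":[5,-0.2,0],"yaw":0.63},{"hand":0.82,"slide":[5.8,0,0.1],"yaw":0.73},{"hand":0.82,"slide":[6.5,0.4,0.1],"yaw":0.84},{"hand":0.82,"slide":[7.3,0.8,0.1],"yaw":0.94},{"hand":0.82,"slide":[7.8,1.2,0.1],"yaw":1.03}]'
cat > chk.py <<'E'
from h import *
r=[red(capture(n)) for n in("scene","side")];print(r)
if all(r):
    H=tri(r[0][0],r[1][0]);d=H-[.563,.062,0];print(H,np.hypot(*d[:2]),np.degrees(np.arctan2(d[1],d[0])))
E
python3 chk.py
python3 plan.py .612 -.001 .313 51 360 18 325,329,333,336,339
```

```text
time_s: 14.85
tcp_pos: [0.612, -0.0023, 0.3134]
ee_rot: [[0.624, 0.782, -0.002], [0.782, -0.624, -0.003], [-0.003, 0.0, -1.0]]
wrist_force: [0.0, -3.8, 1.4]
gripper_width: 0.184
[(array([262.05017921, 199.29032258]), (np.int32(256), np.int32(187), np.int32(13), np.int32(28), np.int32(279))), (array([300.28042328, 189.72486772]), (np.int32(296), np.int32(177), np.int32(10), np.int32(30), np.int32(189)))]
[0.62408987 0.01495095 0.26197268] 0.07710762320709823 -37.60207153459388
325 [0.5, 0.4, -0.0] 0.07
329 [0.9, 0.7, -0.0] 0.14
333 [1.2, 1.2, -0.0] 0.21
336 [1.5, 1.5, -0.0] 0.26
339 [1.7, 1.8, -0.0] 0.31
```

```bash
python3 -m inch '[{"hand":0.82,"slide":[0.5,0.4,0],"yaw":0.07},{"hand":0.82,"slide":[0.9,0.7,0],"yaw":0.14},{"hand":0.82,"slide":[1.2,1.2,0],"yaw":0.21},{"hand":0.82,"slide":[1.4,1.4,0],"yaw":0.25},{"hand":0.82,"slide":[1.6,1.7,0],"yaw":0.29},{"hand":0.82,"slide":[1.6,1.7,0],"yaw":0.29}]'; python3 chk.py
```

```text
time_s: 15.7
tcp_pos: [0.6285, 0.0159, 0.3136]
ee_rot: [[0.378, 0.926, 0.001], [0.926, -0.378, -0.0], [0.0, 0.001, -1.0]]
wrist_force: [1.4, -2.9, 2.0]
gripper_width: 0.184
[(array([263.07191781, 207.3869863 ]), (np.int32(257), np.int32(194), np.int32(13), np.int32(29), np.int32(292))), (array([289.43925234, 193.57009346]), (np.int32(285), np.int32(180), np.int32(10), np.int32(32), np.int32(214)))]
[0.63635569 0.0343171  0.26201188] 0.07840535595408064 -20.675459380767833
```

The handle is back within about 1 mm of its start in x and y. Now I back the hand off.

```bash
python3 -m inch '[{"hand":0.82,"slide":[-0.5,-1.4,0],"yaw":0},{"hand":0.82,"slide":[-1.1,-3,0],"yaw":0},{"hand":0.82,"slide":[-2,-6,0],"yaw":0},{"hand":0.82,"slide":[-4,-10,0],"yaw":0},{"hand":0.82,"slide":[-5,-14,1],"yaw":0},{"hand":0.82,"slide":[-7,-18,2],"yaw":0},{"hand":0.82,"slide":[-9,-22,2],"yaw":0},{"hand":0.82,"slide":[-9,-22,2],"yaw":0},{"hand":0.82,"slide":[-9,-22,2],"yaw":0},{"hand":0.82,"slide":[-9,-22,2],"yaw":0}]'; python3 chk.py; python3 - <<'E'
from h import *
ims=[capture("scene"),capture("side")]
cv2.imwrite("pics/end.png",np.hstack([cv2.resize(ims[0][130:380,160:440],(400,357)),cv2.resize(ims[1][150:420,180:450],(400,357))]))
E
```

```text
time_s: 17.05
tcp_pos: [0.5384, -0.2033, 0.333]
ee_rot: [[0.376, 0.927, -0.0], [0.927, -0.376, 0.0], [0.0, -0.0, -1.0]]
wrist_force: [-0.1, 0.8, -0.8]
gripper_width: 0.18
[(array([263.38582677, 207.87795276]), (np.int32(258), np.int32(194), np.int32(11), np.int32(30), np.int32(254))), (array([289.07222222, 191.76666667]), (np.int32(285), np.int32(180), np.int32(11), np.int32(30), np.int32(180)))]
[0.63713698 0.03541583 0.26425438] 0.0787591885532393 -19.726911933682487
```

View pics/end.png

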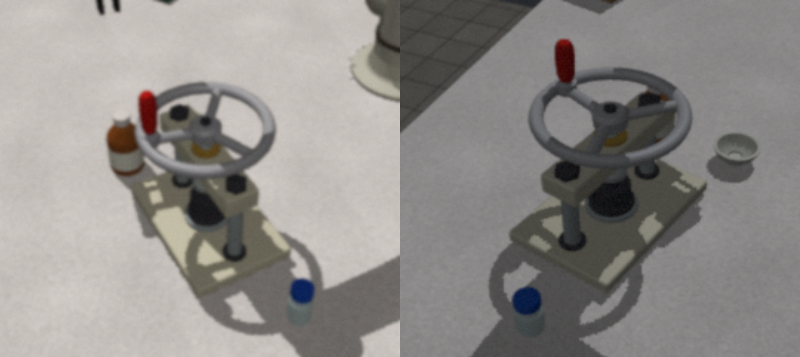

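The handle is back where it began (crop positions (148,112) and (565,60)). Bottle, vial, mortar and die stand where they were, and the hand is clear.

```bash
python3 -c "
from station import finish_job;print(finish_job())"
```

```text
the job is handed in; nothing more can be done
None
```

I pushed the hand wheel one full turn anticlockwise and handed the job in at about 17 s; no verdict was reported. I used the two fingertips, part-open, as a notch behind the red handle. At half a turn I stopped once to back off and turn the hand round, because the last joint was near its limit.

**Handle position:** the last check put the handle about 2 mm from its start in x and y, at -19.7° against -20.5°.

**Ram rise:** the handle measured 5.7 mm higher, against 5 mm expected for one turn. An earlier look, with the hand still at the handle, gave only 3.4 mm. I put the gap down to measurement noise. I did not measure the ram face itself.

**Forces:** the wrist force read 3 to 5 N at the end of each pushing call, far below the 30 N limit. I did not see readings in between.

**Other objects:** in the last pictures the die, bottle, vial and mortar look unmoved, judged by eye rather than measured. The hand ended more than 20 cm clear.

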